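# Seat a keyed shaft in a drill-press pulley and hold it against the ejector

### The arm

A 6-joint arm with a two-finger parallel gripper is mounted at the origin on the work surface. World frame = base frame: x ahead of the robot, y to its left, z up, the work surface at z = 0. Lengths are in m, angles in rad, forces in N, time in s.
With the tool pointing down it reaches from about 0.3 to 0.85 m from the base axis. Payload 4.2 kg.
Tool frame: the origin (TCP) lies at the very end of the fingers, on their centre line; the grasp point (between the pads) lies 19 mm behind it (arm.hold_point_z is the distance from the TCP to the grasp point, in m); z points along the fingers, y is the line along which they close (so a half turn about z gives the same grasp; the last joint's range is limited). The gripper opens to 91 mm and grips with 3 to 60 N. Pads are 32 mm wide; open, the fingers measure 118 mm over their backs; the gripper's body (76 mm by 178 mm) begins 60 mm behind the grasp point.
Start: joints at [1.195, 0.32, 1.565, -0, 1.257, -0.02], TCP at [0.2, 0.539, 0.214] pointing down, gripper open.
Joint ranges: [-3.11, 3.11], [-0.84, 2.01], [0.21, 2.61], [-1.34, 4.49], [0.05, 2.63], [-2.56, 2.56]. Speed limits (rad/s): [2.57, 2.57, 3.14, 3.14, 3.14, 3.14].

### API

Orientations are given as a unit quaternion [w, x, y, z].
In Python, from station import arm gives the robot as it stands.
- The arm moves only by the shell command python3 -m pendant 'ROWS' [FORCE]. ROWS is JSON, a list of rows, each a list of 7 numbers: the shift along the tool's x, y, z in mm, then the turn, a rotation vector about the tool's x, y, z in rad, then the opening, from 0 (shut) to 1 (fully open). A call has exactly 10 rows; each row shifts and turns the commanded pose from where the row before left it, along the tool's axes as they then stand; what a row does not reach is not made up. A row lasts 1/8 s, in which the tool goes at most 62.5 mm and 10.7 degrees, less where a joint would pass 70% of its speed; a pose out of reach is approached as far as the arm can. A call with a gripper value outside its range is refused whole. The fingers move at their own pace and stop on an object; FORCE is the grip in N (left out, the last holds). Time passes only in rows, so rows that do not move let the fingers close, or fill a call up. It gives the time, the measured TCP pose, the force, the opening and the grip force at its end, in the units of the state.
- arm.observe(): the state, without advancing time (a new reading comes with each control period).
- arm.read_camera(name): name is "scene" or "top" or "wrist"; returns the picture (420x560x3 uint8, blue, green, red); there is no depth.
- arm.camera_params(name): a dict with "fx", "fy", "cx", "cy" (pixels), "D" ([k1, k2, p1, p2, k3] as OpenCV has them; the pictures are not rectified), "extrinsics" (4x4, takes a point from world to camera coordinates). Camera axes: x right, y up, looking along -z (the intrinsics and any distortion apply to the point x, -y, -z); pixel columns grow to the right and rows downward; lengths in m; the calibration is good to about 2 mm. A picture is of the moment at which its call begins: read the wrist's pose just before it. camera_params takes no time and is no camera call; for the wrist camera it gives the pose at the moment of the call.
- arm.sign_off(): hands the job in; it is judged then, once.
Trained networks look in the newest picture that a camera, given by its name, has taken for a name from the list of things; names that differ only in an ending like _2 or _b are one class to them, and where a whole thing is asked for, a point or a joint stands for the part that bears it (a point fixed in the world has none). Each returns a list of dicts, best first, with "conf" (0 to 1); they miss things now and then, are a little off and sometimes report something else, mostly with a low value. They report only what shows in the picture. A call takes as long as a camera call. They do not tell look-alikes from the thing itself.
- arm.spot_in(query, camera): "box" ([centre column, centre row, width, height] in pixels, round what is visible of it).
- arm.spot_point(query, camera): "position" ([column, row] in pixels: a listed point, or the origin of a listed thing).
The state is a dict: "t": time; "joint_pos": joint angles; "qd": joint speeds; "joint_torque": joint torques, N m; "tool_pos": TCP position; "tool_rot": TCP orientation; "contact_force": force on the tool from outside, world axes, zero at the start; "torque": the same for the moment, N m; "grip_width": finger opening in m; "grasp_force": force on a finger pad.
Only numpy, scipy, OpenCV 4.12 (cv2) and the standard library are available. Lean on these libraries where they do the work, as an engineer would, in place of code of your own. Each camera call takes 0.05 s, during which the arm holds its last target. There are 200 camera calls.

### The job

Take the yellow dust cap off the pulley's hub and leave it in the empty blue tray, then take the shaft by its square end out of the wooden block and push it into the hub, turning it until its key slips into the keyway. Push on against the spring ejector until the shaft's collar is fully home on the hub, and finish while still gripping the shaft and holding it down there (the spring lifts it if you let go). Leave the other things on the bench where they are.

Things in the scene. Friction and masses are not known exactly. Their poses are not given: they have to be found in the camera images.
- pulley: aluminium three-step pulley (128, 100, 74 mm across; top step's face at z = 89 mm) with a dark steel hub 54 mm across, fixed bore-up on a round blue jig plate 150 mm across. Origin: on the bore axis at the bench surface, z up. Hub face at z = 95 mm. Bore 29 mm across, open at the top, with one keyway on its +x side. The ejector pin is in the bottom
- keyway (a point): middle of the keyway's mouth in the hub's face, 17 mm from the bore axis along the pulley's +x. The keyway is a full-height slot 12 mm wide reaching 20 mm from the axis. A yellow paint mark on the top step lies just outside it
- ejector (a joint): brass spring ejector pin in the bottom of the bore, 16 mm across: 0 m when up (its top 23 mm above the bench), grows as it is pushed down, 0.008 when the shaft is fully home. Its spring pushes up with 7 N at 0 and 11 N at 0.008, enough to lift the shaft again unless it is held down.
- cap: loose yellow plastic dust cap, 40 g, sitting on the hub. Origin: centre of the underside of its plug. Plug 22 mm across and 12 mm long hangs loosely in the bore, flange 46 mm across from z = 12 to 18 mm (it rests on the hub), round grip knob 24 mm across from z = 18 to 54 mm.
- tray: blue open tray, 160 mm along its x, 150 mm along its y, 45 mm high, walls and floor 4 mm; fixed, empty. Origin: centre of its underside.
- stand: wooden storage block 84 x 84 x 30 mm, fixed, with a round hole 20 mm across and 24 mm deep in the middle of its top; the shaft stands in it. Origin: centre of its underside.
- shaft: loose steel shaft, about 0.35 kg, 133 mm long, upright, nose in the storage block. Origin: centre of the nose's end, z up along it. Nose 18 mm across, z 0 to 20 mm; body 26 mm across, 20 to 80; collar 48 mm across, 80 to 88; square grip end 22 x 22 mm, 88 to 133, sides along x and y. Fully home, the collar rests on the hub's face and the origin is 15 mm above the bench
- key (a point): lower end of the brass key, on the shaft's +x side 18 mm from its axis, 34 mm above its origin. The key is 8 mm wide, z = 34 to 78 mm. Red marks on the shaft's top and collar point to it. Off the keyway it lands on the hub's face when the shaft's origin is 61 mm above the bench
- brass_bar: loose brass square bar 140 x 16 x 16 mm lying on the bench; stays where it is. Origin: centre of its underside.
- bearing: loose steel bearing ring, 42 mm across, 14 mm tall; stays where it is. Origin: centre of its underside.
- wrench: loose steel wrench, 180 mm long, lying flat; stays where it is. Origin: on the bench under its middle.
- tin: loose grey closed tin 90 x 140 x 35 mm; stays where it is. Origin: centre of its underside.
- carton: loose small blue box 35 x 85 x 30 mm; stays where it is. Origin: centre of its underside.
- oiler: loose orange bottle, 56 mm across, 150 mm tall; stays where it is. Origin: centre of its underside.
Things that resemble listed ones, but are neither listed nor needed, are in the scene too. What is shaped like the shaft but turquoise is not meant.

How it is judged:
By the outcome, as a careful person would: the job done as asked, in the order asked, and still so for the second after the job is handed in, while the arm keeps its last pose, push and grip.
It also fails if it takes over 72 s, if anything falls off the work surface, if the arm or the gripper's body presses on something with over 40 N, if the wrist force passes 120 N, or if a joint passes its speed limit or range.

## Working session

There is one attempt and no reset: what is moved stays moved. The work goes in short steps, Python scripts to look and compute and a shell command to move; the robot and the scene stay as the last step left them, time stands still between calls to the robot, and variables do not carry over. Pictures are saved under pics/ and viewed, at most 10 in all, crops included, and the job is handed in when it is done.

```bash
ls; mkdir -p pics; cat > h.py <<'E'
import numpy as np, cv2
from scipy.spatial.transform import Rotation as R
from station import arm
def par(c):
    p=arm.camera_params(c); return np.array([[p['fx'],0,p['cx']],[0,p['fy'],p['cy']],[0,0,1]]),np.array(p['D'],float),np.array(p['extrinsics'])
def ray(P,uv):
    K,D,T=P; x,y=cv2.undistortPoints(np.array([[uv]],float),K,D)[0,0]
    d=T[:3,:3].T@np.array([x,-y,-1]); return -T[:3,:3].T@T[:3,3], d/np.linalg.norm(d)
def onz(P,uv,z):
    o,d=ray(P,uv); return o+d*(z-o[2])/d[2]
def tri(rays):
    A=0;b=0
    for o,d in rays:
        M=np.eye(3)-np.outer(d,d);A=A+M;b=b+M@o
    x=np.linalg.solve(A,b); return x,[np.linalg.norm((np.eye(3)-np.outer(d,d))@(x-o)) for o,d in rays]
def proj(P,X):
    K,D,T=P; c=T[:3,:3]@np.array(X)+T[:3,3]; c=c*[1,-1,-1]
    return cv2.projectPoints(c.reshape(1,1,3),np.zeros(3),np.zeros(3),K,D)[0].ravel()
E
python3 - <<'E'
from h import *
np.set_printoptions(precision=4,suppress=True)
for c in ['scene','top']:
    cv2.imwrite(f'pics/{c}0.png',arm.read_camera(c)); P=par(c); print(c,P[0][0,0],ray(P,(280,210)))
    for q in ['cap','shaft','tray','stand','pulley','keyway','key']:
        print(q,[(np.round(r['box']).tolist(),round(r['conf'],2)) for r in arm.spot_in(q,c)[:3]],[(np.round(r['position'],1).tolist(),round(r['conf'],2)) for r in arm.spot_point(q,c)[:3]])
print(arm.observe())
E
```

```text
pics
scene 437.29108825739644 (array([ 1.2559, -0.403 ,  0.7141]), array([-0.6267,  0.4724, -0.6198]))
cap [([242.0, 198.0, 20.0, 28.0], 0.83)] [([242.1, 203.3], 0.79), ([246.1, 233.0], 0.46), ([321.7, 184.1], 0.18)]
shaft [([113.0, 232.0, 23.0, 47.0], 0.93), ([112.0, 262.0, 23.0, 43.0], 0.89), ([135.0, 300.0, 32.0, 54.0], 0.78)] [([123.7, 286.9], 0.88), ([143.4, 325.8], 0.59)]
tray [([323.0, 180.0, 79.0, 54.0], 0.6)] [([321.2, 186.3], 0.81)]
stand [([123.0, 286.0, 54.0, 50.0], 0.92), ([111.0, 262.0, 23.0, 44.0], 0.25)] []
pulley [([245.0, 224.0, 57.0, 55.0], 0.67), ([392.0, 180.0, 51.0, 38.0], 0.29)] [([244.4, 230.3], 0.91), ([277.5, 213.5], 0.64)]
keyway [([246.0, 224.0, 61.0, 54.0], 0.87)] [([243.2, 206.8], 0.62)]
key [([113.0, 263.0, 28.0, 46.0], 0.97), ([114.0, 229.0, 26.0, 46.0], 0.76), ([137.0, 300.0, 27.0, 54.0], 0.69)] [([115.2, 247.4], 0.88), ([148.3, 310.7], 0.67), ([127.0, 280.8], 0.58)]
top 398.60074114593823 (array([0.5209, 0.0747, 0.9755]), array([ 0.0888,  0.032 , -0.9955]))
cap [([317.0, 231.0, 21.0, 21.0], 0.8)] [([317.2, 233.6], 0.89)]
shaft [([460.0, 232.0, 35.0, 
[... 590 characters left out ...]
18.5, 222.2], 0.57)]
key [([460.0, 233.0, 36.0, 22.0], 0.95), ([444.0, 285.0, 30.0, 22.0], 0.95), ([460.0, 189.0, 31.0, 21.0], 0.75)] [([447.6, 229.1], 0.95), ([440.8, 183.2], 0.93), ([440.2, 274.3], 0.68)]
{'t': 1.5, 'joint_pos': array([ 1.195 ,  0.3196,  1.5645,  0.    ,  1.2574, -0.02  ]), 'qd': array([ 0.0012, -0.0001, -0.0003, -0.0016, -0.0005, -0.0007]), 'joint_torque': array([ -0.0016, -41.2344, -23.223 ,   0.0726,   0.0377,  -0.    ]), 'tool_pos': array([0.2003, 0.539 , 0.214 ]), 'tool_rot': array([-0.    ,  0.1769,  0.9842,  0.0001]), 'contact_force': array([ 0.4145,  0.2276, -0.0833]), 'torque': array([0.0112, 0.0203, 0.0659]), 'grasp_force': 0.0, 'grip_width': 0.09135235661932888}
```

View pics/scene0.png

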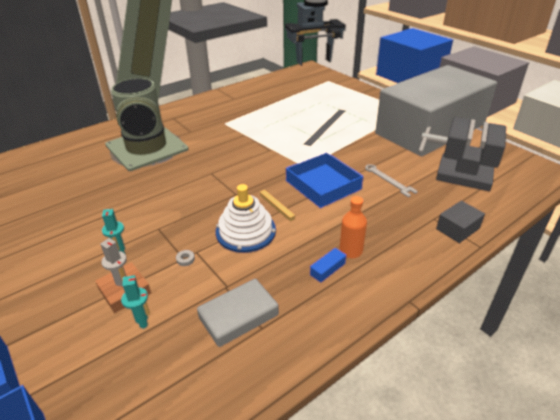

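View pics/top0.png

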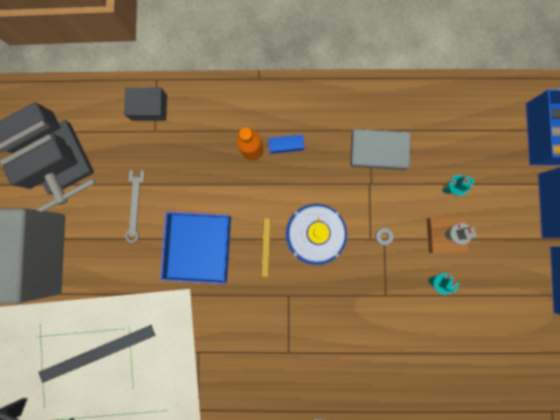

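Scene view: the grey shaft (113,262) in the wooden block stands between two turquoise look-alikes at (112,232) and (135,300). The cap is on the pulley at (242,198), the blue tray at (323,180). The top view agrees: grey shaft (461,233), turquoise (460,186) and (445,284), cap (318,232), tray (197,248). Blue bins at the bench's edge and on the shelf (415,55 scene) could be taken for the tray. I choose the grey shaft in the block, and the open tray on the bench.

```bash
python3 - <<'E'
from h import *
np.set_printoptions(precision=4,suppress=True)
S,T=par('scene'),par('top')
for n,a,b in [('cap knob',(242,194),(318,232)),('tray',(321.5,186.3),(197,248)),('stand',(123.7,286.9),(445.3,236)),('shaft top',(109,243),(467,233)),('turq1 top',(109,212),(466,185)),('turq2 top',(130,281),(450,286)),('key',(115.2,247.4),(447.6,229.1)),('pulley',(244.4,230.3),(315.1,235.9))]:
    print(n,*tri([ray(S,a),ray(T,b)]))
print('cap z.137',onz(T,(318.5,231.5),.137),'pulley z0',onz(T,(315.5,235.5),.0),'tray z0',onz(T,(197,248),0.0))
for p in [(165,213),(230,214),(227,283),(162,279)]: print('traycorner',onz(T,p,.045))
print('stand z.0',onz(T,(446,236),.0))
W=par('wrist');print(W[0]);o=arm.observe();r=R.from_quat(o['tool_rot'][[1,2,3,0]])
c,d=ray(W,(W[0][0,2],W[0][1,2]));print('cam in tool',r.inv().apply(c-o['tool_pos']),r.inv().apply(d), r.as_matrix())
E
```

```text
cap knob [0.5498 0.0203 0.1168] [np.float64(0.0002544666523936245), np.float64(0.00025446665239373833)]
tray [ 0.5134  0.3096 -0.0087] [np.float64(0.0021002870309197734), np.float64(0.0021002870309196043)]
stand [ 0.5442 -0.2916  0.01  ] [np.float64(0.001343314601044141), np.float64(0.0013433146010440572)]
shaft top [ 0.5468 -0.2898  0.1382] [np.float64(4.073449729265829e-05), np.float64(4.073449729278273e-05)]
turq1 top [ 0.6239 -0.2655  0.249 ] [np.float64(0.02205135530364395), np.float64(0.02205135530364386)]
turq2 top [ 0.4386 -0.2892 -0.0544] [np.float64(0.03861116086235226), np.float64(0.03861116086235239)]
key [ 0.5509 -0.2703  0.1166] [np.float64(0.01278791559726054), np.float64(0.012787915597260351)]
pulley [0.5445 0.0207 0.0018] [np.float64(0.00047324890165712505), np.float64(0.00047324890165709817)]
cap z.137 [0.5503 0.0207 0.137 ] pulley z0 [0.5453 0.0193 0.    ] tray z0 [0.5146 0.3093 0.    ]
traycorner [0.597  0.3762 0.045 ]
traycorner [0.5945 0.2221 0.045 ]
traycorner [0.4344 0.227  0.045 ]
traycorner [0.4429 0.3791 0.045 ]
stand z.0 [ 0.5439 -0.2984  0.    ]
[[311.7297   0.     278.1844]
 [  0.     311.7297 209.9466]
 [  0.       0.       1.    ]]
cam in tool [ 0.0716 -0.0003 -0.1704] [-0.2611 -0.0008  0.9653] [[-0.9374  0.3483  0.    ]
 [ 0.3483  0.9374  0.0001]
 [ 0.      0.0001 -1.    ]]
```

```bash
python3 -m pendant '[[0,0,0,0,0,-0.178,1],[0,0,0,0,0,-0.178,1],[-34,-51,-6,0,0,0,1],[-34,-51,-6,0,0,0,1],[-34,-51,-6,0,0,0,1],[-34,-51,-6,0,0,0,1],[-34,-51,-6,0,0,0,1],[-34,-51,-6,0,0,0,1],[-34,-51,-6,0,0,0,1],[-34,-51,-6,0,0,0,1]]' 20
```

```text
t: 2.75
tool_pos: [0.4733, 0.1293, 0.2625]
tool_rot: [0.0, -0.0, 1.0, 0.0]
contact_force: [0.4, -0.4, 0.3]
grip_width: 0.0912
grasp_force: 0.0
```

```bash
python3 -m pendant '[[-34,-51,0,0,0,0,1],[-34,-51,0,0,0,0,1],[-10,-9,0,0,0,0,1],[0,0,0,0,0,0,1],[0,0,0,0,0,0,1],[0,0,0,0,0,0,1],[0,0,0,0,0,0,1],[0,0,0,0,0,0,1],[0,0,0,0,0,0,1],[0,0,0,0,0,0,1]]'
python3 - <<'E'
from h import *
np.set_printoptions(precision=4,suppress=True)
o=arm.observe();P=par('wrist');im=arm.read_camera('wrist');cv2.imwrite('pics/w1.png',im);np.savez('w1',K=P[0],D=P[1],T=P[2])
print(o['tool_pos'],o['tool_rot'],o['joint_pos'])
for q in ['cap','pulley','keyway','tray']:
    print(q,[(np.round(r['box']).tolist(),round(r['conf'],2)) for r in arm.spot_in(q,'wrist')[:2]],[(np.round(r['position'],1).tolist(),round(r['conf'],2)) for r in arm.spot_point(q,'wrist')[:2]])
for z in (.137,.119,.083): print(z,proj(P,[.55,.0205,z]))
E
```

```text
t: 4.0
tool_pos: [0.5504, 0.0201, 0.2619]
tool_rot: [0.0, -0.0, 1.0, 0.0]
contact_force: [-0.6, -0.2, 0.0]
grip_width: 0.0913
grasp_force: 0.0
[0.5504 0.0201 0.2619] [ 0.     -0.0001  1.      0.0001] [ 0.0155  0.2547  1.5356  0.0001  1.3512 -1.5554]
cap [([278.0, 194.0, 40.0, 42.0], 0.65)] [([275.4, 194.2], 0.95)]
pulley [([279.0, 180.0, 109.0, 110.0], 0.88), ([493.0, 156.0, 135.0, 138.0], 0.42)] [([280.9, 178.2], 0.62), ([179.1, 308.7], 0.36)]
keyway [([45.0, 182.0, 89.0, 65.0], 0.7), ([161.0, 174.0, 35.0, 25.0], 0.68)] [([280.2, 210.4], 0.58)]
tray [([492.0, 156.0, 136.0, 137.0], 0.94), ([280.0, 178.0, 110.0, 109.0], 0.39)] [([375.8, 309.5], 0.29)]
0.137 [279.7713 201.6928]
0.119 [279.692  197.5815]
0.083 [279.5566 190.5632]
```

View pics/w1.png

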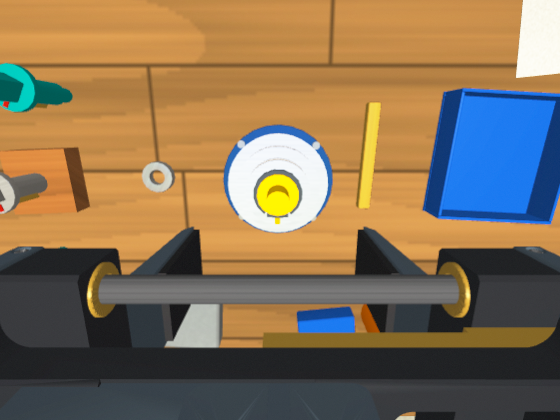

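The wrist view shows the cap's yellow knob at (278,197) on the hub and the yellow paint mark at (278,220), so the keyway points about +x. The tray is at right (492,155), the grey shaft at left (10,190). The prediction of the knob top (280,202) agrees, so I go down and grip the knob.

```bash
python3 -m pendant '[[0,0,40,0,0,0,1],[0,0,40,0,0,0,1],[0,0,40,0,0,0,1],[0,0,32,0,0,0,1],[0,0,0,0,0,0,1],[0,0,0,0,0,0,0],[0,0,0,0,0,0,0],[0,0,0,0,0,0,0],[0,0,0,0,0,0,0],[0,0,0,0,0,0,0]]' 15
```

```text
t: 5.7
tool_pos: [0.5505, 0.0201, 0.1102]
tool_rot: [0.0, -0.0, 1.0, 0.0]
contact_force: [0.1, -0.4, 0.7]
grip_width: 0.044
grasp_force: 0.0
```

```bash
python3 -m pendant '[[0,0,0,0,0,0,0],[0,0,0,0,0,0,0],[0,0,0,0,0,0,0],[0,0,0,0,0,0,0],[0,0,0,0,0,0,0],[0,0,-10,0,0,0,0],[0,0,-20,0,0,0,0],[0,0,-30,0,0,0,0],[0,0,-30,0,0,0,0],[0,0,-30,0,0,0,0]]'
python3 - <<'E'
from h import *
np.set_printoptions(precision=4,suppress=True)
P=par('wrist');im=arm.read_camera('wrist');print(arm.observe()['tool_pos'])
cv2.imwrite('pics/w2.png',im)
for q in ['keyway','pulley']: print(q,arm.spot_point(q,'wrist')[:2])
print(proj(P,[.545,.0205,.095]),proj(P,[.562,.0205,.095]))
E
```

```text
t: 6.95
tool_pos: [0.5504, 0.0201, 0.2317]
tool_rot: [0.0, -0.0, 1.0, 0.0]
contact_force: [-0.2, -0.0, -0.7]
grip_width: 0.0235
grasp_force: 15.0
[0.5526 0.0201 0.236 ]
keyway [{'position': [278.4, 216.1], 'conf': 0.75}]
pulley [{'position': [280.3, 183.2], 'conf': 0.74}]
[279.7124 193.9855] [279.7008 210.2811]
```

```bash
python3 -m pendant '[[6,40,0,0,0,0,0],[6,50,0,0,0,0,0],[6,50,0,0,0,0,0],[6,50,0,0,0,0,0],[6,50,0,0,0,0,0],[5,40,0,0,0,0,0],[0,0,45,0,0,0,0],[0,0,45,0,0,0,0],[0,0,45,0,0,0,0],[0,0,30,0,0,0,0]]'
python3 -m pendant '[[0,0,12,0,0,0,0],[0,0,8,0,0,0,0],[0,0,6,0,0,0,0],[0,0,5,0,0,0,0],[0,0,0,0,0,0,0],[0,0,0,0,0,0,0.5],[0,0,0,0,0,0,0.5],[0,0,0,0,0,0,0.5],[0,0,0,0,0,0,0.5],[0,0,-30,0,0,0,0.5]]'
```

```text
t: 8.35
tool_pos: [0.5133, 0.299, 0.0614]
tool_rot: [-0.002, -0.0, 1.0, -0.001]
contact_force: [0.2, 0.3, -0.0]
grip_width: 0.0236
grasp_force: 15.0
t: 9.6
tool_pos: [0.5137, 0.2992, 0.0622]
tool_rot: [-0.002, -0.0, 1.0, -0.001]
contact_force: [-0.2, -0.3, 0.4]
grip_width: 0.0454
grasp_force: 0.0
```

```bash
python3 -m pendant '[[0,0,-50,0,0,0,0.5],[0,0,-50,0,0,0,0.6],[0,0,-50,0,0,0,1],[0,0,-50,0,0,0,1],[-6,-55,0,0,0,0,1],[-6,-55,0,0,0,0,1],[-6,-55,0,0,0,0,1],[-6,-55,0,0,0,0,1],[-6,-55,0,0,0,0,1],[0,0,0,0,0,0,1]]'
cat >> h.py <<'E'
def snap(n,pts=(),look=('wrist',)):
    o=arm.observe();P=par('wrist');im=arm.read_camera('wrist');cv2.imwrite(f'pics/{n}.png',im);np.savez(n,K=P[0],D=P[1],T=P[2])
    print(n,np.round(o['tool_pos'],4),np.round(o['tool_rot'],4),np.round(o['joint_pos'],3))
    for q in pts: print(q,[(np.round(r['position'],1).tolist(),round(r['conf'],2)) for r in arm.spot_point(q,'wrist')[:3]])
    return im,P
def load(n):
    z=np.load(n+'.npz');return cv2.imread(f'pics/{n}.png'),(z['K'],z['D'],z['T'])
E
python3 - <<'E'
from h import *
im,P=snap('w3',['cap','tray','keyway','pulley'])
for z in [.004,.058]: print(z,proj(P,[.514,.299,z]))
c=proj(P,[.546,.0205,.095]);print(c);x,y=c.astype(int)
E
python3 -m pendant '[[0,-4,0,0,0,0,1],[0,0,0,0,0,0,1],[0,0,0,0,0,0,1],[0,0,0,0,0,0,1],[0,0,0,0,0,0,1],[0,0,0,0,0,0,1],[0,0,0,0,0,0,1],[0,0,0,0,0,0,1],[0,0,0,0,0,0,1],[0,0,0,0,0,0,1]]' >/dev/null
python3 - <<'E'
from h import *
im,P=snap('w4',['keyway','pulley'])
c=proj(P,[.546,.0205,.095]);print(c,proj(P,[.563,.0205,.095]));x,y=c.astype(int)
b=cv2.resize(im[y-45:y+45,x-60:x+60],None,fx=5,fy=5,interpolation=cv2.INTER_CUBIC)
im3,_=load('w3'); s=np.zeros((450+0,0,3),np.uint8)
cv2.imwrite('pics/v4.png',b)
E
```

```text
t: 10.85
tool_pos: [0.5455, 0.0217, 0.2639]
tool_rot: [0.0, 0.003, 1.0, -0.0]
contact_force: [-0.5, 0.8, 0.1]
grip_width: 0.0912
grasp_force: 0.0
w3 [0.5455 0.0217 0.2639] [ 0.0e+00  2.5e-03  1.0e+00 -4.0e-04] [ 1.900e-02  2.460e-01  1.543e+00 -1.000e-03  1.353e+00 -1.546e+00]
cap [([480.1, 159.2], 0.67)]
tray [([487.2, 157.4], 0.85), ([160.5, 180.3], 0.15)]
keyway [([277.1, 215.3], 0.72), ([377.2, 313.8], 0.66)]
pulley [([178.1, 315.4], 0.65), ([278.3, 183.6], 0.57)]
0.004 [482.09985419 155.21301641]
0.058 [510.46517295 159.33834872]
[278.22234418 193.18718677]
w4 [0.5454 0.021  0.2639] [ 0.e+00 -1.e-04  1.e+00  0.e+00] [ 0.017  0.246  1.543  0.     1.353 -1.554]
keyway [([278.5, 211.9], 0.6)]
pulley [([276.7, 184.2], 0.66), ([177.0, 311.9], 0.56)]
[278.70466421 193.23845596] [278.70713928 208.02665939]
```

View pics/v4.png

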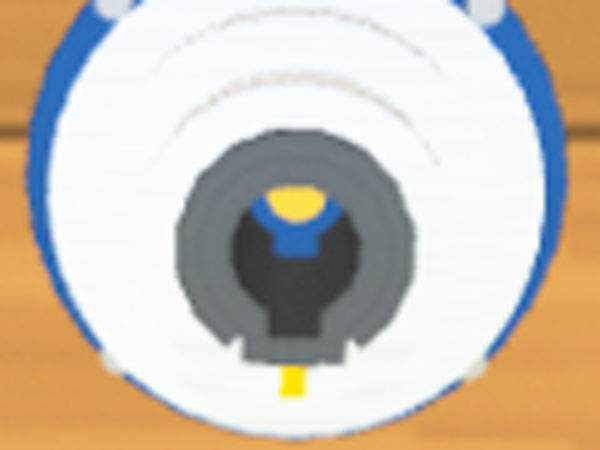

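The crop shows the bore empty, with the ejector's brass top at (297,205). The hub is centred about (296,245), the keyway slot points down (+x) at (295,325) and the paint mark is at (293,381). The cap was found in the tray at wrist pixel (480,159), where expected. Next I take a second view with both pulley and shaft in it.

```bash
python3 -m pendant '[[0,-60,0,0,0,0,1],[0,-60,0,0,0,0,1],[0,0,0,0,0,0,1],[0,0,0,0,0,0,1],[0,0,0,0,0,0,1],[0,0,0,0,0,0,1],[0,0,0,0,0,0,1],[0,0,0,0,0,0,1],[0,0,0,0,0,0,1],[0,0,0,0,0,0,1]]' >/dev/null
python3 - <<'E'
from h import *
im,P=snap('w5',['keyway','pulley','shaft','key','stand'])
E
python3 -m pendant '[[0,-60,0,0,0,0,1],[0,-60,0,0,0,0,1],[0,-60,0,0,0,0,1],[0,-11,0,0,0,0,1],[0,0,0,0,0,0,1],[0,0,0,0,0,0,1],[0,0,0,0,0,0,1],[0,0,0,0,0,0,1],[0,0,0,0,0,0,1],[0,0,0,0,0,0,1]]' >/dev/null
python3 - <<'E'
from h import *
np.set_printoptions(precision=4,suppress=True)
im,P=snap('w6',['shaft','key','stand'])
for n in ['w4','w5','w6']:
    im,P=load(n); hsv=cv2.cvtColor(im,cv2.COLOR_BGR2HSV)
    m=((hsv[...,0]<6)|(hsv[...,0]>174))&(hsv[...,1]>170)&(hsv[...,2]>90)
    y=(abs(hsv[...,0].astype(int)-27)<5)&(hsv[...,1]>200)&(hsv[...,2]>180)
    for nm,k in (('red',m),('yel',y)):
        _,_,st,ce=cv2.connectedComponentsWithStats(k.astype(np.uint8))
        print(n,nm,[(c.round(1).tolist(),s[4]) for c,s in zip(ce[1:],st[1:]) if 5<s[4]<400])
    if n=='w6':
        c=proj(P,[.546,-.29,.1]).astype(int);print(c,proj(P,[.546,-.29,.139]))
        a=im[max(c[1]-70,0):c[1]+70,c[0]-90:c[0]+90];cv2.imwrite('pics/v6.png',cv2.resize(a,None,fx=4,fy=4,interpolation=cv2.INTER_CUBIC))
E
```

```text
w5 [ 0.5454 -0.099   0.2639] [ 0.e+00 -1.e-04  1.e+00  0.e+00] [-0.2    0.26   1.524  0.     1.358 -1.771]
keyway [([383.1, 214.5], 0.77)]
pulley [([361.9, 183.1], 0.64)]
shaft [([159.5, 98.9], 0.95), ([141.1, 254.9], 0.9), ([137.0, 181.6], 0.87)]
key [([149.1, 269.5], 0.93), ([145.1, 114.4], 0.93), ([130.0, 205.2], 0.57)]
stand [([138.3, 183.0], 0.63)]
w6 [ 0.5455 -0.2897  0.264 ] [ 0.0001 -0.0002  1.      0.    ] [-0.507  0.364  1.373  0.     1.405 -2.078]
shaft [([272.6, 254.1], 0.85), ([273.3, 182.8], 0.73), ([302.2, 98.2], 0.58)]
key [([282.8, 267.6], 0.97)]
stand [([270.0, 183.7], 0.78)]
w4 red [([7.4, 108.8], np.int32(19)), ([1.8, 211.6], np.int32(20))]
w4 yel [([275.9, 224.1], np.int32(16))]
w5 red [([101.1, 93.2], np.int32(59)), ([120.2, 108.4], np.int32(23)), ([79.1, 212.7], np.int32(46)), ([108.5, 211.5], np.int32(24))]
w5 yel [([379.5, 224.0], np.int32(20))]
w6 red [([310.8, 93.4], np.int32(51)), ([301.0, 107.6], np.int32(25)), ([275.5, 212.5], np.int32(40)), ([276.1, 304.8], np.int32(19))]
w6 yel [([543.4, 223.8], np.int32(26))]
[278 194] [279.0775 202.5578]
```

View pics/v6.png

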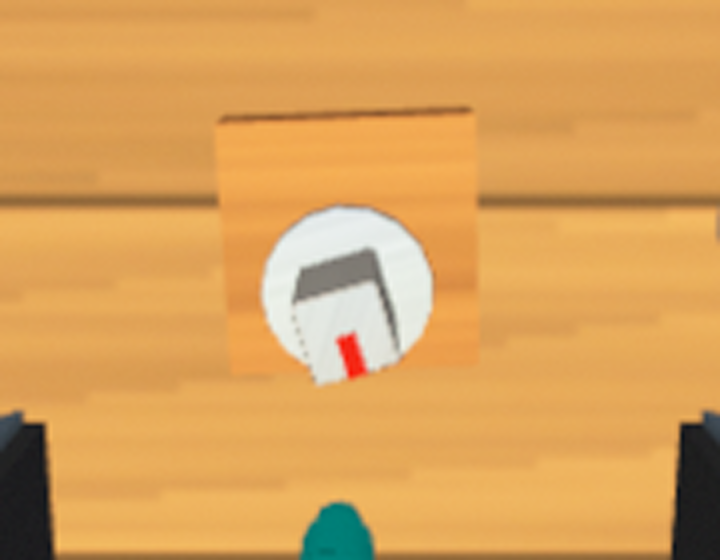

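The crop shows the grey shaft in the block: white square top with corners at (296,303), (375,280), (400,355), (317,384), and a red mark at (351,357) pointing down and right. So the key is turned about 15° from +x towards +y. The turquoise look-alike ahead at (338,505) is clear of the fingers, so this is the right shaft. Now I work out the numbers.

```bash
python3 - <<'E'
from h import *
from scipy.optimize import least_squares
np.set_printoptions(precision=4,suppress=True)
L={n:load(n) for n in ['w4','w5','w6']}
ym=tri([ray(L['w4'][1],(275.9,224.1)),ray(L['w5'][1],(379.5,224.0)),ray(L['w6'][1],(543.4,223.8))]);print('yel',ym)
print('red',tri([ray(L['w5'][1],(79.1,212.7)),ray(L['w6'][1],(275.5,212.5))]))
P6=L['w6'][1]
c=np.array([onz(P6,(188+u/4-.4,124+v/4-.4),.139) for u,v in [(296,303),(375,280),(400,355),(317,384)]])
print(c,'ctr',c.mean(0),'sides',np.linalg.norm(np.diff(c,axis=0,append=c[:1]),axis=1))
for i,j in [(1,2),(0,3)]: d=c[j]-c[i];print('edge ang',np.degrees(np.arctan2(d[1],d[0])))
for i,j in [(1,0),(2,3)]: d=c[j]-c[i];print('edge ang-90',np.degrees(np.arctan2(-d[0],d[1]))-0)
r=onz(P6,(275.5,212.5),.139);d=r-c.mean(0);print('red dir',np.degrees(np.arctan2(d[1],d[0])),d)
# collar circle z=.094 centre: crop left 262 right 433 top 205
print('collar L,R,T',[onz(P6,(188+u/4-.4,124+v/4-.4),.094) for u,v in [(262,290),(433,290),(347,205)]])
# hub outline from w4: grey mask (also dark bore) on z=.095
for n,z0 in [('w4',0),('w5',0)]:
    im,P=L[n];h=cv2.cvtColor(im,cv2.COLOR_BGR2HSV);x,y=proj(P,[.546,.0205,.095]).astype(int)
    m=np.zeros(im.shape[:2],np.uint8);m[y-40:y+40,x-40:x+40]=1
    v=h[...,2];white=(v>170)&(h[...,1]<40);hub=(m>0)&(v<150)&(h[...,1]<60)
    cs,_=cv2.findContours(hub.astype(np.uint8),cv2.RETR_EXTERNAL,cv2.CHAIN_APPROX_NONE);q=max(cs,key=cv2.contourArea)[:,0]
    X=np.array([onz(P,p,.095)[:2] for p in q])
    f=least_squares(lambda a:np.hypot(*(X-a[:2]).T)-a[2],[.546,.0205,.027],loss='soft_l1',f_scale=.0005)
    print(n,'hub',f.x,'resid',np.abs(f.fun).mean()); d=ym[0][:2]-f.x[:2];print('yaw',np.degrees(np.arctan2(d[1],d[0])),np.hypot(*d))
    # keyway dark pixels
    C=f.x[:2]; dk=np.argwhere(hub&(v<75));Y=np.array([onz(P,(b,a),.095)[:2] for a,b in dk])-C
    rr=np.hypot(*Y.T); s=Y[(rr>.0155)&(Y[:,0]>0)];print('slot',len(s),s.mean(0),'mean bore',Y.mean(0))
E
```

```text
yel (array([0.5837, 0.0173, 0.0895]), [np.float64(9.570912133534376e-05), np.float64(0.00012807902108573368), np.float64(0.00010272302613216052)])
red (array([ 0.5549, -0.2935,  0.143 ]), [np.float64(3.5865756349083107e-06), np.float64(3.586575634877806e-06)])
[[ 0.5428 -0.307   0.139 ]
 [ 0.5371 -0.2878  0.139 ]
 [ 0.5559 -0.2816  0.139 ]
 [ 0.5634 -0.3021  0.139 ]] ctr [ 0.5498 -0.2946  0.139 ] sides [0.02   0.0198 0.0218 0.0212]
edge ang 18.192575493137255
edge ang 13.40696387224602
edge ang-90 -163.44083182519338
edge ang-90 -160.02478580393677
red dir 10.052134822268544 [0.0063 0.0011 0.    ]
collar L,R,T [array([ 0.5496, -0.3189,  0.094 ]), array([ 0.5496, -0.2711,  0.094 ]), array([ 0.5257, -0.2951,  0.094 ])]
w4 hub [0.5507 0.0181 0.0261] resid 0.0005334799078723584
yaw -1.3756610748162346 0.032970695541937434
slot 37 [ 0.0175 -0.0005] mean bore [ 0.0062 -0.0002]
w5 hub [0.5509 0.0169 0.0266] resid 0.00047949159857414746
yaw 0.740490408130758 0.032775276051605205
slot 64 [ 0.0264 -0.0078] mean bore [0.0035 0.    ]
```

```bash
python3 -m pendant '[[-4.3,-5.1,0,0,0,0,1],[0,0,0,0,0,-0.149,1],[0,0,0,0,0,-0.148,1],[0,0,0,0,0,0,1],[0,0,35,0,0,0,1],[0,0,35,0,0,0,1],[0,0,35,0,0,0,1],[0,0,30,0,0,0,1],[0,0,20,0,0,0,1],[0,0,8,0,0,0,1]]'
python3 -m pendant '[[0,0,0,0,0,0,0],[0,0,0,0,0,0,0],[0,0,0,0,0,0,0],[0,0,0,0,0,0,0],[0,0,0,0,0,0,0],[0,0,0,0,0,0,0],[0,0,0,0,0,0,0],[0,0,0,0,0,0,0],[0,0,0,0,0,0,0],[0,0,0,0,0,0,0]]' 50
```

```text
t: 16.75
tool_pos: [0.5493, -0.2949, 0.0996]
tool_rot: [-0.001, -0.147, 0.989, 0.001]
contact_force: [-0.4, -0.2, 0.1]
grip_width: 0.0911
grasp_force: 0.0
t: 18.0
tool_pos: [0.5497, -0.2948, 0.1009]
tool_rot: [-0.0, -0.148, 0.989, 0.0]
contact_force: [0.3, 1.0, 0.8]
grip_width: 0.0215
grasp_force: 50.0
```

```bash
python3 -m pendant '[[0,0,-5,0,0,0,0],[0,0,-10,0,0,0,0],[0,0,-15,0,0,0,0],[0,0,-20,0,0,0,0],[0,0,-25,0,0,0,0],[0,0,-30,0,0,0,0],[0,0,-25,0,0,0,0],[0,0,-10,0,0,0,0],[0,0,0,0,0,0.149,0],[0,0,0,0,0,0.148,0]]'
python3 - <<'E'
from h import *
im,P=snap('w7',['key','shaft']); cv2.imwrite('pics/v7.png',im[100:400,100:460])
for x in [(.5498,-.2948,.1455+.094),(.5498,-.2948,.1455),(.5498+.024,-.2948,.1455+.094),(.5498,-.2948+.024,.1455+.094)]:print(proj(P,x))
E
```

```text
t: 19.25
tool_pos: [0.5494, -0.2949, 0.2408]
tool_rot: [-0.0, 0.002, 1.0, 0.0]
contact_force: [-0.3, 0.4, -3.3]
grip_width: 0.0218
grasp_force: 50.0
w7 [ 0.5494 -0.2949  0.2408] [-3.0e-04  2.4e-03  1.0e+00  2.0e-04] [-0.511  0.383  1.4    0.     1.359 -2.077]
key []
shaft [([309.4, 95.6], 0.81), ([276.1, 212.0], 0.76)]
[280.19683134 252.08756713]
[279.54991781 210.50631559]
[280.34609206 288.54835686]
[320.72895308 251.88093905]
```

View pics/v7.png

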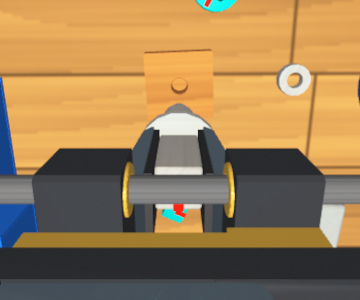

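The shaft is gripped and out of the block (the empty hole is at (179,86)). Its nose is at (180,108), on the predicted column, and the red mark at (179,209) puts the key on +x. Now I carry it over the hub.

```bash
python3 -m pendant '[[-1.4,30,0,0,0,0,0],[0,50,0,0,0,0,0],[0,50,0,0,0,0,0],[0,50,0,0,0,0,0],[0,50,0,0,0,0,0],[0,50,0,0,0,0,0],[0,32.7,0,0,0,0,0],[0,0,0,0,0,0,0],[0,0,10,0,0,0,0],[0,0,0,0,0,0,0]]'
python3 - <<'E'
from h import *
im,P=snap('w8'); t=arm.read_camera('top');s=arm.read_camera('scene')
a=cv2.resize(im[130:260,200:360],None,fx=4,fy=4);S=par('scene');u,v=proj(S,[.55,.018,.12]).astype(int)
b=cv2.resize(s[v-65:v+65,u-20:u+20],None,fx=4,fy=4);cv2.imwrite('pics/v8.png',np.hstack([a,b]));print(u,v)
for z in(.1355,.095):print(proj(P,[.5508,.0178,z])-[200,130])
E
```

```text
t: 20.65
tool_pos: [0.5503, 0.0166, 0.2296]
tool_rot: [-0.001, 0.0, 1.0, -0.0]
contact_force: [-0.3, -0.7, -2.9]
grip_width: 0.0217
grasp_force: 50.0
w8 [0.5503 0.0166 0.2296] [-1.4e-03  2.0e-04  1.0e+00 -1.0e-04] [ 0.009  0.273  1.592 -0.     1.28  -1.561]
241 193
[80.83842102 81.220157  ]
[80.53863902 70.66302961]
```

View pics/v8.png

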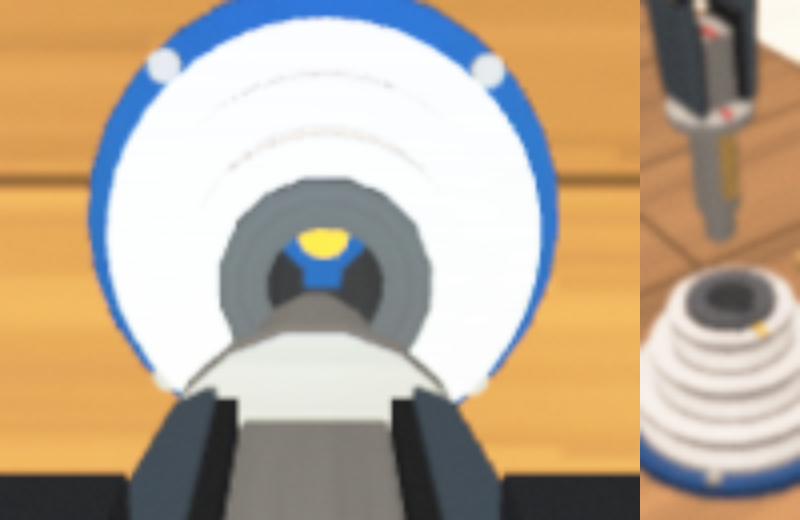

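```bash
python3 -m pendant '[[0,1.5,0,0,0,0,0],[0,0,0,0,0,0,0],[0,0,0,0,0,0,0],[0,0,0,0,0,0,0],[0,0,0,0,0,0,0],[0,0,0,0,0,0,0],[0,0,0,0,0,0,0],[0,0,0,0,0,0,0],[0,0,0,0,0,0,0],[0,0,0,0,0,0,0]]'
cat > m.py <<'E'
from h import *
from scipy.optimize import least_squares
np.set_printoptions(precision=4,suppress=True)
for n in ['w4','w8','w9']:
    im,P=snap('w9') if n=='w9' else load(n)
    g=cv2.cvtColor(im,cv2.COLOR_BGR2GRAY).astype(float);hub0=np.array([.5505,.0185])
    def edges(z,r,lo,hi,angs,sgn):
        out=[]
        for a in np.radians(angs):
            rs=np.linspace(lo,hi,60);uv=np.array([proj(P,[hub0[0]+q*np.cos(a),hub0[1]+q*np.sin(a),z]) for q in rs]).astype(np.float32)
            p=cv2.remap(g.astype(np.float32),uv[:,:1],uv[:,1:],cv2.INTER_LINEAR).ravel();d=sgn*np.gradient(cv2.GaussianBlur(p[:,None],(1,9),2).ravel())
            k=d[4:-4].argmax()+4
            if d[k]>2: out.append(hub0+rs[k]*np.array([np.cos(a),np.sin(a)]))
        X=np.array(out);f=least_squares(lambda c:np.hypot(*(X-c[:2]).T)-c[2],[*hub0,r],loss='soft_l1',f_scale=.0004)
        return f.x,np.abs(f.fun).mean(),len(X)
    A=np.r_[75:286:6] if n=='w4' else np.r_[90:271:6]
    print(n,'cam',(-P[2][:3,:3].T@P[2][:3,3]),'hub',edges(.095,.027,.022,.033,A,1),'bore',edges(.095,.0145,.010,.020,np.r_[70:120:5,240:291:5],1))
E
python3 m.py
```

```text
t: 22.05
tool_pos: [0.5511, 0.0192, 0.2309]
tool_rot: [0.0, -0.0, 1.0, 0.0]
contact_force: [-0.2, 0.8, -3.9]
grip_width: 0.0215
grasp_force: 50.0
w4 cam [0.4735 0.0201 0.4344] hub (array([0.5506, 0.0181, 0.0268]), np.float64(0.0002453602202890384), 36) bore (array([0.5515, 0.0182, 0.0145]), np.float64(0.00014483532175110905), 21)
w8 cam [0.4789 0.0158 0.4002] hub (array([0.5505, 0.0181, 0.0267]), np.float64(0.00017593823140853428), 31) bore (array([0.5514, 0.0182, 0.0146]), np.float64(0.00014995710790242732), 21)
w9 [0.5511 0.0192 0.2309] [ 0.     -0.0001  1.      0.    ] [ 0.014  0.272  1.59   0.     1.28  -1.557]
w9 cam [0.4792 0.0182 0.4014] hub (array([0.5502, 0.0181, 0.0265]), np.float64(0.00018617392586821817), 31) bore (array([0.5513, 0.0183, 0.0144]), np.float64(0.00014550430057052514), 21)
```

Repeated fits put the hub axis at (0.551, 0.0181). The held collar and pads image 0.8 mm off the tool's y in the same direction, so the corrected y is about 0.0189 and the tool stands at (0.5511, 0.0192). I go down gently.

```bash
python3 -m pendant '[[0,-0.3,15,0,0,0,0],[0,0,20,0,0,0,0],[0,0,15,0,0,0,0],[0,0,5,0,0,0,0],[0,0,4,0,0,0,0],[0,0,3,0,0,0,0],[0,0,3,0,0,0,0],[0,0,2,0,0,0,0],[0,0,0,0,0,0,0],[0,0,0,0,0,0,0]]'
```

```text
t: 23.35
tool_pos: [0.5512, 0.0189, 0.1641]
tool_rot: [0.0, -0.0, 1.0, 0.0]
contact_force: [-0.4, -0.4, -3.0]
grip_width: 0.0215
grasp_force: 50.0
```

```bash
python3 -m pendant '[[0,0,3,0,0,0,0],[0,0,3,0,0,0,0],[0,0,2,0,0,0,0],[0,0,2,0,0,0,0],[0,0,2,0,0,0,0],[0,0,2,0,0,0,0],[0,0,1,0,0,0,0],[0,0,0,0,0,0,0],[0,0,0,0,0,0,0],[0,0,0,0,0,0,0]]'
```

```text
t: 24.6
tool_pos: [0.5512, 0.0189, 0.149]
tool_rot: [0.0, -0.0, 1.0, 0.0]
contact_force: [1.0, -0.1, -3.2]
grip_width: 0.0221
grasp_force: 50.0
```

The key is in the keyway: 6 mm past the landing height with no force. On to the ejector.

```bash
python3 -m pendant '[[0,0,5,0,0,0,0],[0,0,6,0,0,0,0],[0,0,6,0,0,0,0],[0,0,5,0,0,0,0],[0,0,4,0,0,0,0],[0,0,2,0,0,0,0],[0,0,0,0,0,0,0],[0,0,0,0,0,0,0],[0,0,0,0,0,0,0],[0,0,0,0,0,0,0]]' 60
python3 -m pendant '[[0,0,2,0,0,0,0],[0,0,2,0,0,0,0],[0,0,2,0,0,0,0],[0,0,2,0,0,0,0],[0,0,1,0,0,0,0],[0,0,1,0,0,0,0],[0,0,0.5,0,0,0,0],[0,0,0,0,0,0,0],[0,0,0,0,0,0,0],[0,0,0,0,0,0,0]]'
```

```text
t: 25.85
tool_pos: [0.5512, 0.0189, 0.1211]
tool_rot: [0.0, -0.0, 1.0, 0.0]
contact_force: [0.2, 0.4, -4.0]
grip_width: 0.0215
grasp_force: 60.0
t: 27.1
tool_pos: [0.5511, 0.0189, 0.1108]
tool_rot: [0.0, -0.0, 1.0, 0.0]
contact_force: [-2.2, 0.3, 5.7]
grip_width: 0.0216
grasp_force: 60.0
```

```bash
python3 -m pendant '[[0,0,0.5,0,0,0,0],[0,0,0.5,0,0,0,0],[0,0,0.5,0,0,0,0],[0,0,0.5,0,0,0,0],[0,0,0,0,0,0,0],[0,0,0,0,0,0,0],[0,0,0,0,0,0,0],[0,0,0,0,0,0,0],[0,0,0,0,0,0,0],[0,0,0,0,0,0,0]]'
```

```text
t: 28.35
tool_pos: [0.5512, 0.0189, 0.1089]
tool_rot: [0.0, -0.0, 1.0, 0.0]
contact_force: [-1.7, -0.6, 6.5]
grip_width: 0.0219
grasp_force: 60.0
```

```bash
python3 -m pendant '[[0,0,0.5,0,0,0,0],[0,0,0.5,0,0,0,0],[0,0,0.5,0,0,0,0],[0,0,0.5,0,0,0,0],[0,0,0,0,0,0,0],[0,0,0,0,0,0,0],[0,0,0,0,0,0,0],[0,0,0,0,0,0,0],[0,0,0,0,0,0,0],[0,0,0,0,0,0,0]]'
```

```text
t: 29.6
tool_pos: [0.5512, 0.0189, 0.1071]
tool_rot: [0.0, -0.0, 1.0, 0.0]
contact_force: [-2.2, 0.1, 6.2]
grip_width: 0.022
grasp_force: 60.0
```

```bash
python3 -m pendant '[[0,0,0.5,0,0,0,0],[0,0,0.5,0,0,0,0],[0,0,0.5,0,0,0,0],[0,0,0,0,0,0,0],[0,0,0,0,0,0,0],[0,0,0,0,0,0,0],[0,0,0,0,0,0,0],[0,0,0,0,0,0,0],[0,0,0,0,0,0,0],[0,0,0,0,0,0,0]]'
python3 - <<'E'
from h import *
im,P=snap('w10');s=arm.read_camera('scene');S=par('scene')
f=[arm.observe()['contact_force']];
u,v=proj(S,[.55,.018,.12]).astype(int);print(u,v)
a=cv2.resize(im[170:290,220:340],(480,480),interpolation=cv2.INTER_CUBIC);b=cv2.resize(s[v-40:v+40,u-25:u+25],(300,480),interpolation=cv2.INTER_CUBIC)
cv2.imwrite('pics/v10.png',np.hstack([a,b]))
E
```

```text
t: 30.85
tool_pos: [0.5512, 0.0189, 0.1059]
tool_rot: [0.0, -0.0, 1.0, 0.0]
contact_force: [-2.9, 0.8, 8.9]
grip_width: 0.0217
grasp_force: 60.0
w10 [0.5512 0.0189 0.1059] [ 3.e-04 -1.e-04  1.e+00  0.e+00] [ 0.013  0.374  1.777  0.     0.99  -1.558]
241 193
```

View pics/v10.png

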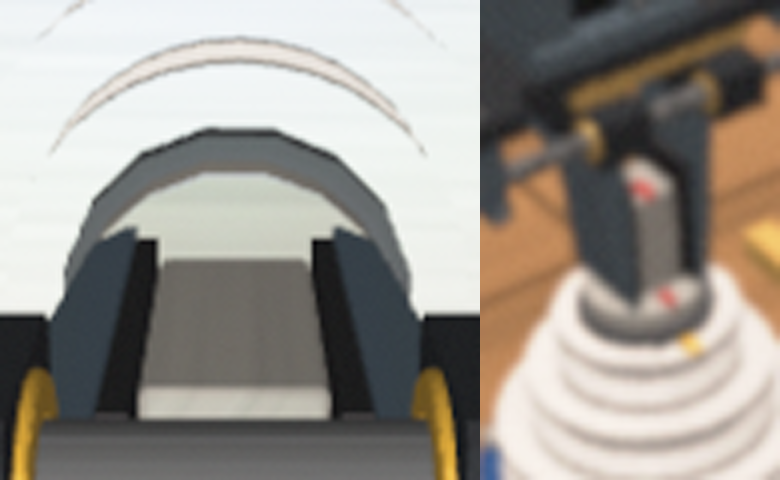

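The right-hand view shows the collar seated nearly flush on the hub, with its red mark in line with the yellow paint. The left view shows only a very thin gap, if any. Force has started to rise, so I press a little more to confirm the hard stop.

```bash
python3 -m pendant '[[0,0,0.5,0,0,0,0],[0,0,0.5,0,0,0,0],[0,0,0,0,0,0,0],[0,0,0,0,0,0,0],[0,0,0,0,0,0,0],[0,0,0,0,0,0,0],[0,0,0,0,0,0,0],[0,0,0,0,0,0,0],[0,0,0,0,0,0,0],[0,0,0,0,0,0,0]]'
```

```text
t: 32.2
tool_pos: [0.5512, 0.0189, 0.1058]
tool_rot: [0.001, -0.0, 1.0, 0.0]
contact_force: [-6.1, -0.3, 14.2]
grip_width: 0.0218
grasp_force: 60.0
```

```bash
python3 -m pendant '[[0.5,0,0.5,0,0,0,0],[0,0,0.5,0,0,0,0],[0,0,0,0,0,0,0],[0,0,0,0,0,0,0],[0,0,0,0,0,0,0],[0,0,0,0,0,0,0],[0,0,0,0,0,0,0],[0,0,0,0,0,0,0],[0,0,0,0,0,0,0],[0,0,0,0,0,0,0]]'
python3 - <<'E'
from h import *
t=arm.read_camera('top');T=par('top')
for q in ['cap','brass_bar','bearing']: print(q,arm.spot_point(q,'top')[:2])
print('cap expected',proj(T,[.514,.299,.004]),proj(T,[.514,.299,.058]))
cv2.imwrite('pics/top1.png',t)
E
```

```text
t: 33.45
tool_pos: [0.5512, 0.0189, 0.1058]
tool_rot: [0.001, -0.0, 1.0, 0.0]
contact_force: [-4.3, 0.3, 19.7]
grip_width: 0.0213
grasp_force: 60.0
cap [{'position': [197.7, 246.8], 'conf': 0.85}]
brass_bar [{'position': [264.5, 250.5], 'conf': 0.97}, {'position': [383.1, 233.9], 'conf': 0.74}]
bearing [{'position': [383.3, 235.9], 'conf': 0.58}]
cap expected [200.78238822 248.27517448] [195.40040868 248.43247729]
```

View pics/top1.png

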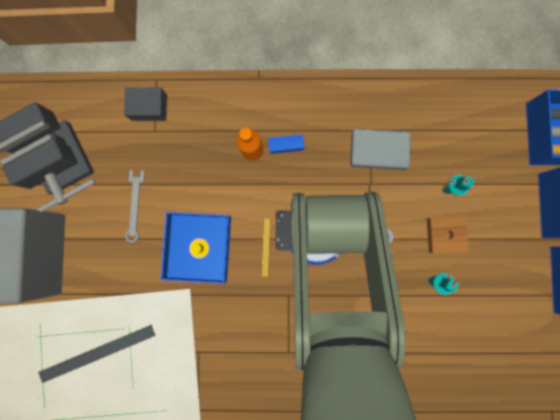

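The cap is in the tray at (199,248), the block at (448,235) is empty, and all the other things are where they were. The shaft is at a hard stop: z stayed at 0.1058 while the force rose from 9 to 20 N. I hand it in.

```bash
python3 -c "
from station import arm
print(arm.sign_off())"
```

```text
the job is handed in; nothing more can be done
None
```

The job is handed in at about 33 s: the cap is in the blue tray, the shaft is keyed and pushed to a hard stop on the hub, still gripped at 60 N and held down with about 20 N, and the other things look unmoved in the last picture.

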